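# Hang the calibration target on its drop-flap keeper peg

## Task

Pick up the dotted calibration target and hang it by its eye on the peg of the keeper stand: slide it in so that the eye lifts the red gravity flap, and press it gently back against the orange sprung buffer until the flap drops behind it. Then draw it back gently until you feel the flap catch it, let it rest on the peg and let go. Do not force it against the stand (it may take about 25 N) and leave the two cups and the lens where they are.

Things in the scene. Friction and masses are not known exactly. Their poses are not given: they have to be found in the camera images.
- target: Calibration target, loose, about 0.24 kg, standing upright: aluminium plate 10 mm thick (x), 60 mm wide (y), 140 mm tall, white dotted panels on both faces, on a black foot 44 (x) x 60 (y) x 10 mm. Rectangular eye right through along x: 20 mm wide, 74 to 106 mm above the underside; above it 34 mm of solid plate to grip. Either face may lead. Origin: centre of underside, z up.
- eye (a point): Middle of the upper edge of the target's eye, 106 mm above its underside, 34 mm below its top edge: the edge that rests on the peg. Axes as the target's; x runs through the eye, across the plate's thickness.
- stand: Keeper stand, fixed: base 110 x 110 x 12 mm, 30 mm square column, black clamp block on top (40 mm along x, 44 mm wide, top 196 mm above the table). It holds a level steel peg bar that points along the stand's -x and carries the red flap and the orange buffer. Contact force between target and stand must stay under 25 N. Origin: centre of the base's underside, z up.
- peg_root (a point): Middle of the bar's top face where it leaves the clamp, 20 mm from the stand's axis, 190 mm above the table; its -x points out along the bar. Bar 12 mm wide, 10 mm tall. Its tip lies 96 to 120 mm from the stand's axis: how far out it is clamped differs at each start and is not measured. It holds firm, and flap and buffer shift with it.
- column_axis (a point): Stand's axis at the height of the bar's top face, axes as the stand's. For the buffer: orange, 52 mm wide, from 14 mm below to 4 mm above the bar's top face, front face 33 mm in from the bar's tip; gives from 3 N, 0.7 N per mm, for 16 mm, then stops hard. The plate's middle is 28 mm in from the tip as it touches the buffer, 44 mm in at the hard stop.
- flap (a joint): Red flap hinged 5 mm in from the bar's tip, 6 mm below its top face; 4 mm thick, reaches 34 mm below its pin, 0.05 kg, free. 0 rad hanging; grows as it swings in and up; cannot swing out. The eye's lower edge lifts it and passes under; it drops back to 0 with the plate's middle 32 to 41 mm in from the tip (38 with the eye held 6 mm over the bar; over 12 mm is too high), barring the way out.
- cup_white: Bystander: ochre portion cup with a white lid, 74 mm across, 43 mm tall, loose. Origin: centre of the underside.
- cup_red: Bystander: ochre portion cup with a red lid, 74 mm across, 43 mm tall, loose. Origin: centre of the underside.
- lens: Bystander: black lens barrel standing upright, 38 mm across, 58 mm tall, loose. Origin: centre of the underside.
Things that resemble listed ones, but are neither listed nor needed, are in the scene too. There is more than one size of the target; the one meant has the size given above. There is more than one size of the stand; the job needs the smaller.

How it is judged:
On the way, in this order (a step that is already met when the one before it is completed fails the run):
1. the eye is on the peg and has swung the flap up (value of joint flap above 0.5 rad and height (world z) of eye between 0.185 and 0.215 m and y of eye in the frame of stand between -0.012 and 0.012 m), for 0.02 s.
2. the flap has dropped behind the plate (value of joint flap below 0.15 rad and x of eye in the frame of stand above -0.095 m and height (world z) of eye above 0.185 m and y of eye in the frame of stand between -0.012 and 0.012 m), for 0.1 s.
3. the target has been drawn back against the hanging flap (at least 0.8 N on the flap) (contact force between flap and target above 0.8 N and value of joint flap below 0.15 rad), for 0.05 s.
At the end, for the whole second after the job is handed in: The target hangs at rest on the peg bar by the upper edge of its eye (edge 186 to 195 mm above the table, between 50 and 115 mm out from the stand's axis and within 12 mm of the bar's middle line), upright within 0.12 rad, with the flap hanging down (under 0.15 rad) in front of it, released (height (world z) of eye between 0.186 and 0.195 m and x of eye in the frame of stand between -0.115 and -0.05 m and angle between target's own z axis and vertical below 0.12 rad and value of joint flap below 0.15 rad and linear speed of target below 0.03 m/s and y of eye in the frame of stand between -0.012 and 0.012 m); the robot touches nothing.
It fails at once if the target pressed on the stand, its peg, flap or buffer with more than 25 N (contact force between target and stand above 25 N).
It fails at once if the white-lidded cup moved more than 20 mm (distance of cup_white from where it was at the start of the episode above 0.02 m).
It fails at once if the red-lidded cup moved more than 20 mm (distance of cup_red from where it was at the start of the episode above 0.02 m).
It fails at once if the lens moved more than 20 mm (distance of lens from where it was at the start of the episode above 0.02 m).
It also fails if it takes over 59 s, if anything falls off the work surface, if the arm or the gripper's body presses on something with over 40 N, if the wrist force passes 120 N, or if a joint passes its speed limit or range.

## Robot

A 6-joint arm with a two-finger parallel gripper is mounted at the origin on the work surface. World frame = base frame: x ahead of the robot, y to its left, z up, the work surface at z = 0. Lengths are in m, angles in rad, forces in N, time in s.
With the tool pointing down it reaches from about 0.375 to 0.9 m from the base axis. Payload 3.1 kg.
Tool frame: the origin (TCP) lies at the centre of the arm's flange, where the gripper is bolted on; the fingertips stand robot.tip_extent ahead of it and the grasp point (between the pads) lies 164 mm ahead of it (robot.tip_extent is the distance from the TCP to the fingertips, in m); z points along the fingers, y is the line along which they close (so a half turn about z gives the same grasp; the last joint's range is limited). The gripper opens to 87 mm and grips with 3 to 60 N. Pads are 19 mm wide; open, the fingers measure 117 mm over their backs; the gripper's body (75 mm by 190 mm) begins 51 mm behind the grasp point.
Start: joints at [1.052, 0.527, 1.433, -0, 1.181, -0.178], TCP at [0.209, 0.589, 0.405] pointing down, gripper open.
Joint ranges: [-3.08, 3.08], [-0.75, 2.2], [0.22, 2.44], [-1.43, 4.57], [0, 2.65], [-2.85, 2.85]. Speed limits (rad/s): [2.79, 2.79, 3.14, 3.14, 3.14, 3.14].

## Interface

Orientations are given as a unit quaternion [x, y, z, w].
In Python, from rig import get_obs, camera, hand_in, cut_out, robot gives the robot as it stands.
- The arm moves only by the tool step_arm, never from a script. Its argument "rows" is a list of rows, each a list of 6 numbers: the shift along the world's x, y, z in m, then the turn, a rotation vector about the world's x, y, z in degrees. A call has 1 to 12 rows; each row shifts and turns the commanded pose from where the row before left it; what a row does not reach is not made up. A row lasts 1/8 s, in which the tool goes at most 62.5 mm and 10.7 degrees, less where a joint would pass 70% of its speed; a pose out of reach is approached as far as the arm can. A call is refused whole if a number of a shift passes 0.0625 or a number of a turn 10.7, either way. A call with a gripper value outside its range is refused whole. "jaw" is the finger opening in m, from 0 to 0.087, set as the call begins (left out, the last holds). The fingers move at their own pace and stop on an object; "squeeze" is the grip in N (left out, the last holds). Time passes only in rows, so rows that do not move let the fingers close. It gives the time, the measured TCP pose, the force, the opening and the grip force at its end, in the units of the state.
- get_obs(): the state, without advancing time (a new reading comes with each control period).
- camera(name): name is "scene" or "side" or "wrist"; returns a dict with "pixels" (480x640x3 uint8, blue, green, red), "depth" (480x640 float32, m along the optical axis (not along the pixel's ray), 0 where there is no reading), "fov_y" (degrees; the focal length in pixels is half the picture's height over the tangent of half this angle, whatever the lens; pixels are square), "cx", "cy" (the principal point, pixels), "extrinsics" (4x4, takes a point from camera to world coordinates); the wrist camera has in their place "mount" (4x4, takes a point from camera to tool coordinates, whose origin is the TCP and whose axes are the flange's). Camera axes: x right, y up, looking along -z (the intrinsics and any distortion apply to the point x, -y, -z); pixel columns grow to the right and rows downward; lengths in m; the calibration is good to about 2 mm. A picture is of the moment at which its call begins: read the wrist's pose just before it.
- hand_in(): hands the job in; it is judged then, once.
Trained networks look in the newest picture that a camera, given by its name, has taken for a name from the list of things; names that differ only in an ending like _2 or _b are one class to them, and where a whole thing is asked for, a point or a joint stands for the part that bears it (a point fixed in the world has none). Each returns a list of dicts, best first, with "confidence" (0 to 1); they miss things now and then, are a little off and sometimes report something else, mostly with a low value. They report only what shows in the picture. A call takes as long as a camera call. They do not tell look-alikes from the thing itself.
- cut_out(label, camera): "region" (480x640 bool, what is visible of it) and "extent" ([centre column, centre row, width, height] in pixels, round what is visible of it).
The state is a dict: "time": time; "q": joint angles; "joint_velocities": joint speeds; "joint_torque": joint torques, N m; "position": TCP position; "tool_rot": TCP orientation; "ft_force": force on the tool from outside, world axes, zero at the start; "moment": the same for the moment, N m; "grip_width": finger opening in m; "grip_force": force on a finger pad.
Only numpy, scipy, OpenCV 4.12 (cv2) and the standard library are available. Lean on these libraries where they do the work, as an engineer would, in place of code of your own. Each camera call takes 0.05 s, during which the arm holds its last target. There are 200 camera calls.

## Working session

There is one attempt and no reset: what is moved stays moved. The work goes in short steps, Python scripts to look and compute and a tool call to move; the robot and the scene stay as the last step left them, time stands still between calls to the robot, and variables do not carry over. Pictures are saved under pics/ and viewed, at most 10 in all, crops included, and the job is handed in when it is done.

Besides the shell and the picture viewer there is one more tool, called after ">>>" as name([rows], argument=value, ...), one row to a line, values as JSON. step_arm: Moves the arm, as the interface text tells. Its arguments: {"type":"object","properties":{"rows":{"type":"array"},"jaw":{"type":"number"},"squeeze":{"type":"number"}},"required":["rows"]}

```bash
ls; mkdir -p pics
cat > h.py <<'E'
import numpy as np, cv2
from rig import get_obs, camera, hand_in, cut_out, robot
from scipy.spatial.transform import Rotation as R
def ext(c,o=None):
    if 'extrinsics' in c: return np.array(c['extrinsics'])
    T=np.eye(4);T[:3,:3]=R.from_quat(o['tool_rot']).as_matrix();T[:3,3]=o['position'];return T@np.array(c['mount'])
def cloud(c,o=None):
    f=240/np.tan(np.radians(c['fov_y']/2));d=c['depth']
    v,u=np.mgrid[:480,:640]
    P=np.stack([(u-c['cx'])/f*d,-(v-c['cy'])/f*d,-d],-1)
    T=ext(c,o);return P@T[:3,:3].T+T[:3,3]
E
python3 - <<'E'
from h import *
print(get_obs(),robot, getattr(robot,'tip_extent',None))
ims=[]
for n in ['scene','side']:
    c=camera(n);ims.append(c['pixels']);print(n,[k for k in c],c['fov_y'],c['cx'],c['cy']);cl=cloud(c);np.save(n+'.npy',cl)
    print(np.array(c['extrinsics']).round(3).tolist())
    cv2.imwrite(f'pics/{n}0.png',c['pixels'])
    for l in ['target','stand','flap','cup_white','cup_red','lens']:
        for r in cut_out(l,n):
            p=cl[r['region']&(c['depth']>0)]
            if len(p): print(l,round(r['confidence'],2),np.round(r['extent']),np.median(p,0).round(3),np.percentile(p,2,0).round(3),np.percentile(p,98,0).round(3))
E
```

```text
pics
{'time': 0.0, 'q': array([ 1.05151079e+00,  5.28484098e-01,  1.43390293e+00, -3.91031396e-05,
        1.18139726e+00, -1.78501982e-01]), 'joint_velocities': array([ 0.00206548, -0.00017874,  0.00015956,  0.0013342 , -0.00057477,
        0.00071565]), 'joint_torque': array([ 1.00039630e-03, -4.40045929e+01, -1.76590794e+01,  6.34349557e-02,
        5.81026229e-02, -1.45355639e-04]), 'position': array([0.20869565, 0.58876331, 0.40375999]), 'tool_rot': array([ 1.69561029e-01,  9.85519080e-01, -1.03597664e-03, -3.57623914e-04]), 'ft_force': array([ 0.81691802,  0.63835703, -0.16269857]), 'moment': array([ 0.00103252,  0.0040825 , -0.00942864]), 'grip_force': 0.0, 'grip_width': 0.0871232023182594} <Robot object at 0x7f3f3d75be00> 0.1822
scene ['pixels', 'depth', 'fov_y', 'cx', 'cy', 'extrinsics'] 49.82483175643502 316.49823956039 235.7886302878855
[[0.461, -0.695, 0.551, 1.154], [0.887, 0.352, -0.298, -0.359], [0.013, 0.626, 0.779, 0.944], [0.0, 0.0, 0.0, 1.0]]
target 0.85 [232. 258.  27.  62.] [ 0.513 -0.225  0.038] [ 0.472 -0.242  0.004] [ 0.532 -0.201  0.142]
target 0.71 [236
[... 1192 characters left out ...]
[ 0.619 -0.235  0.097]
stand 0.86 [296. 371. 109. 192.] [0.561 0.189 0.029] [0.516 0.08  0.001] [0.63  0.239 0.195]
stand 0.72 [158. 296. 162. 223.] [0.776 0.156 0.093] [0.719 0.032 0.008] [0.863 0.218 0.26 ]
flap 0.53 [206. 209.  10.  23.] [0.758 0.029 0.217] [ 0.753 -0.25  -0.002] [0.971 0.031 0.237]
flap 0.49 [342. 289.   6.  11.] [0.53  0.079 0.165] [0.528 0.077 0.156] [0.536 0.082 0.175]
cup_white 0.64 [286. 266.  42.  38.] [ 0.685 -0.073  0.042] [ 0.657 -0.117  0.   ] [ 0.721 -0.049  0.045]
cup_red 0.64 [436. 338.  45.  52.] [0.4   0.019 0.042] [ 0.368 -0.022  0.003] [0.432 0.044 0.045]
lens 0.64 [322. 201.  18.  28.] [ 0.692 -0.287  0.042] [ 0.678 -0.311  0.004] [ 0.71  -0.279  0.059]
```

View pics/scene0.png

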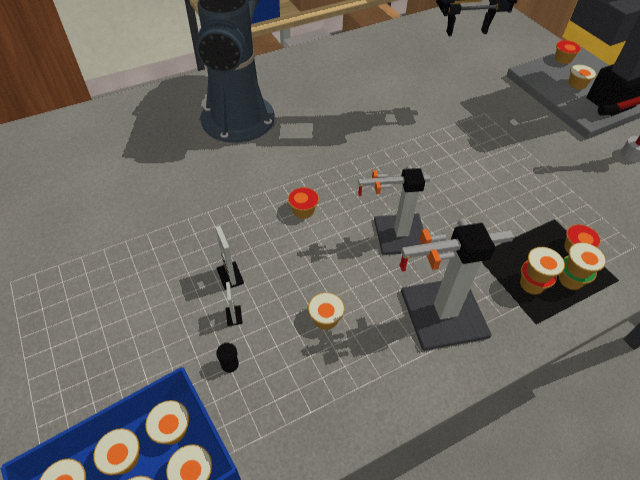

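View pics/side0.png

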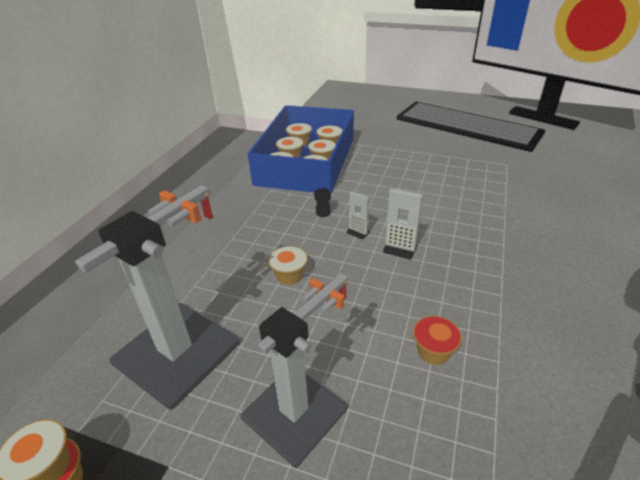

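```bash
cat > m.py <<'E'
from h import *
A=np.concatenate([np.load(n+'.npy').reshape(-1,3) for n in('scene','side')])
def box(lo,hi): return A[np.all((A>lo)&(A<hi),1)]
def rect(p,n):
    r=cv2.minAreaRect(p[:,:2].astype(np.float32)*1000); print(n,len(p),np.round(r[0],1),np.round(r[1],1),round(r[2],1),'z',np.percentile(p[:,2],[2,50,98]).round(3))
if __name__=='__main__':
    rect(box([.44,-.27,.08],[.56,-.17,.15]),'plate')
    rect(box([.44,-.27,.132],[.56,-.17,.15]),'platetop')
    rect(box([.42,-.3,.006],[.58,-.14,.025]),'foot')
    rect(box([.45,.05,.006],[.68,.3,.02]),'base')
    rect(box([.45,.05,.190],[.68,.3,.21]),'clamp top')
    rect(box([.45,.05,.15],[.68,.3,.21]),'clamp+bar')
    rect(box([.45,.05,.04],[.68,.3,.14]),'column')
E
python3 m.py
```

```text
plate 1118 [ 500.6 -220.6] [15.3 63.9] 85.8 z [0.082 0.12  0.141]
platetop 348 [ 501.1 -220.8] [14.9 62.5] 85.8 z [0.133 0.139 0.143]
foot 731 [ 525.9 -224.3] [ 50.6 115.6] 80.0 z [0.007 0.01  0.024]
base 5637 [583.9 148.7] [159.1 159.8] 68.5 z [0.008 0.011 0.015]
clamp top 1765 [557.4 144.3] [145.   59.4] 75.6 z [0.19  0.195 0.197]
clamp+bar 4350 [552.3 144.8] [151.7  63.4] 70.1 z [0.154 0.189 0.196]
column 1904 [573.4 178.5] [32.2 34.4] 68.5 z [0.042 0.094 0.138]
```

The scene picture shows the large target at (231,255) with the small one at (232,305). The small stand is at (400,205), its peg tip at about (360,185), and the big stand is at (445,285). The side picture agrees: target (404,222), small stand (295,370) with its flap at (342,289). The red cup is at (437,340).

Run:
```python
from m import *
c=camera('wrist');print(np.array(c['mount']).round(4).tolist(),c['fov_y'])
col=box([.52,.12,.04],[.62,.23,.14]);rect(col,'col')
cl=box([.53,.13,.1935],[.62,.23,.2]);rect(cl,'clamptop')
b=box([.48,.05,.002],[.68,.30,.02])
# bar top
p=box([.45,.04,.185],[.6,.155,.1935]);
for q in [p]:
    c0=q[:,:2].mean(0);u,s,v=np.linalg.svd(q[:,:2]-c0);d=v[0]*np.sign(v[0,1]);n=np.array([-d[1],d[0]])
    print('bar dir',np.degrees(np.arctan2(d[1],d[0])),c0,len(q),np.percentile((q[:,:2]-c0)@n,[2,50,98]))
for yaw in (66,68,70):
    d=np.array([np.cos(np.radians(yaw)),np.sin(np.radians(yaw))]);n=np.array([-d[1],d[0]])
    for nm,q in(('col',col),('cl',cl),('base',box([.48,.05,.009],[.68,.30,.014]))):
        print(yaw,nm,np.percentile(q[:,:2]@d,[2,98]).round(4),np.percentile(q[:,:2]@n,[2,98]).round(4))
```

```text
[[0.0001, 0.9598, 0.2808, 0.076], [1.0, 0.0001, -0.0008, -0.0002], [-0.0008, 0.2808, -0.9598, 0.0201], [0.0, 0.0, 0.0, 1.0]] 64.96057715553265
col 1904 [573.4 178.5] [32.2 34.4] 68.5 z [0.042 0.094 0.138]
clamptop 1194 [572. 179.] [41.1 45.1] 68.7 z [0.194 0.195 0.197]
bar dir 67.11123502622038 [0.54667404 0.11540994] 1291 [-2.37618841e-02 -3.52247068e-05  2.38139983e-02]
66 col [0.3809 0.412 ] [-0.4656 -0.4344]
66 cl [0.3781 0.4153] [-0.4702 -0.429 ]
66 base [0.3438 0.4496] [-0.5006 -0.3967]
68 col [0.365 0.396] [-0.4791 -0.4482]
68 cl [0.3622 0.3993] [-0.4837 -0.4426]
68 base [0.3282 0.4336] [-0.5145 -0.4104]
70 col [0.3486 0.3796] [-0.4918 -0.4612]
70 cl [0.3458 0.383 ] [-0.4967 -0.4557]
70 base [0.3121 0.4175] [-0.5281 -0.4233]
```

>>> step_arm([
  [0.04,-0.06,0.01,0,0,3],
  [0.04,-0.06,0.01,0,0,3],
  [0.04,-0.06,0,0,0,3],
  [0.04,-0.06,0,0,0,3],
  [0.04,-0.06,0,0,0,3],
  [0.04,-0.06,0,0,0,0],
  [0.03,-0.06,0,0,0,0],
  [0.02,-0.06,0,0,0,0],
  [0,-0.06,0,0,0,0],
  [0,-0.06,0,0,0,0],
  [0,0,0,0,0,0],
  [0,0,0,0,0,0],
])

```text
time: 2.25
position: [0.4639, 0.0428, 0.422]
tool_rot: [0.04, 0.999, 0.0, 0.0]
ft_force: [0.6, 0.7, 0.4]
grip_width: 0.0869
grip_force: 0.0
```

Run:
```python
from h import *
o=get_obs();c=camera('wrist');cl=cloud(c,o);np.save('w1.npy',cl);cv2.imwrite('pics/w1.png',c['pixels'])
A=cl.reshape(-1,3)
yaw=68.6;d=np.array([np.cos(np.radians(yaw)),np.sin(np.radians(yaw))]);n=np.array([-d[1],d[0]])
S=np.c_[(A[:,:2]-[.5725,.1788])@d,(A[:,:2]-[.5725,.1788])@n,A[:,2]]
k=(abs(S[:,0])<.14)&(abs(S[:,1])<.06)&(S[:,2]>.14);S=S[k]
q=S[S[:,2]>.1935];print('clamp',len(q),np.percentile(q,[2,98],0).round(4))
for x in range(-120,-20,6):
    q=S[(S[:,0]>=x/1e3)&(S[:,0]<(x+6)/1e3)&(S[:,2]>.180)]
    if len(q)>5: print(x,len(q),np.percentile(q[:,1],[3,97]).round(4),np.percentile(q[:,2],[10,90]).round(4))
q=S[(S[:,0]<-.03)&(S[:,2]>.186)&(S[:,2]<.193)&(abs(S[:,1])<.009)];print(q[:,0].min(),np.polyfit(q[:,0],q[:,1],1))
```

```text
clamp 707 [[-0.1236 -0.0146  0.1937]
 [-0.0748  0.0599  0.2967]]
-120 221 [0.0541 0.0599] [0.2885 0.2959]
-114 45 [-0.0053 -0.0014] [0.1894 0.1908]
-108 73 [-0.0051  0.0008] [0.1894 0.1908]
-102 87 [-0.0051  0.002 ] [0.1893 0.1909]
-96 113 [-0.005   0.0038] [0.1895 0.1908]
-90 131 [-0.0049  0.0054] [0.1894 0.1908]
-84 431 [-0.0229  0.006 ] [0.1832 0.1939]
-78 230 [-0.0144  0.0047] [0.1892 0.1942]
-72 124 [-0.017  -0.0012] [0.1861 0.1903]
-66 90 [-0.0164 -0.0107] [0.1853 0.1894]
-60 72 [-0.0145 -0.0107] [0.1855 0.189 ]
-54 27 [-0.0132 -0.0106] [0.1844 0.1887]
-0.11407144909935574 [0.01664525 0.00019563]
```

View pics/w1.png

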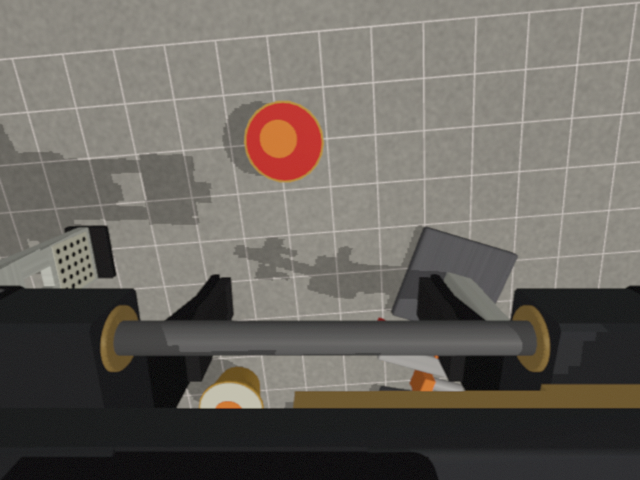

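The wrist picture shows the red cup at (283,140). The gripper hides most of the stand, near (430,340), so I will look from further out in x.

>>> step_arm([
  [0.04,0.015,0.01,0,0,0],
  [0.04,0.015,0.01,0,0,0],
  [0.04,0.015,0.01,0,0,0],
  [0.04,0.01,0,0,0,0],
  [0.02,0,0,0,0,0],
  [0,0,0,0,0,0],
  [0,0,0,0,0,0],
])

```text
time: 3.18
position: [0.6428, 0.0993, 0.4515]
tool_rot: [0.038, 0.999, 0.0, -0.001]
ft_force: [-0.0, -1.1, 0.5]
grip_width: 0.087
grip_force: 0.0
```

```bash
cat > st.py <<'E'
from h import *
o=get_obs();c=camera('wrist');cl=cloud(c,o);np.save('w2.npy',cl);cv2.imwrite('pics/w2.png',c['pixels']);print(o['position'],o['time'])
A=cl.reshape(-1,3)
yaw=68.6;d=np.array([np.cos(np.radians(yaw)),np.sin(np.radians(yaw))]);n=np.array([-d[1],d[0]])
S=np.c_[(A[:,:2]-[.5725,.1788])@d,(A[:,:2]-[.5725,.1788])@n,A[:,2]]
k=(abs(S[:,0])<.14)&(abs(S[:,1])<.06)&(S[:,2]>.14)&(S[:,2]<.21);S=S[k]
q=S[(S[:,2]>.1935)&(S[:,0]>-.03)];print('clamp',len(q),np.percentile(q,[2,98],0).round(4))
for x in range(-120,-20,6):
    q=S[(S[:,0]>=x/1e3)&(S[:,0]<(x+6)/1e3)&(S[:,2]>.180)]
    if len(q)>5: print(x,len(q),np.percentile(q[:,1],[3,97]).round(4),np.percentile(q[:,2],[10,90]).round(4))
q=S[(S[:,0]<-.03)&(S[:,2]>.186)&(S[:,2]<.193)&(abs(S[:,1])<.009)];print(np.percentile(q[:,0],[0,.5,1]),np.polyfit(q[:,0],q[:,1],1))
q=S[(S[:,2]>.1925)&(S[:,0]<-.03)];print('buffer',np.percentile(q,[3,97],0).round(4))
E
python3 st.py
```

```text
[0.6428439  0.09927444 0.45148855] 3.175
clamp 4821 [[-0.0189 -0.0207  0.194 ]
 [ 0.0185  0.0205  0.1973]]
-114 246 [-0.0071  0.0071] [0.1862 0.1906]
-108 242 [-0.006   0.0062] [0.1875 0.1906]
-102 224 [-0.0059  0.0056] [0.1888 0.1907]
-96 223 [-0.0059  0.0056] [0.1886 0.1907]
-90 225 [-0.0059  0.0056] [0.1887 0.1907]
-84 574 [-0.0237  0.0241] [0.1891 0.1945]
-78 840 [-0.024   0.0243] [0.1888 0.1946]
-72 492 [-0.0179  0.0178] [0.187  0.1903]
-66 488 [-0.018   0.0178] [0.187  0.1903]
-60 485 [-0.0182  0.0177] [0.187  0.1904]
-54 350 [-0.0176  0.0171] [0.1873 0.1906]
-48 212 [-0.0059  0.0055] [0.1887 0.1907]
-42 209 [-0.0059  0.0054] [0.1887 0.1909]
-36 213 [-0.0059  0.0054] [0.1888 0.1909]
-30 206 [-0.0059  0.0054] [0.1887 0.1911]
-24 657 [-0.0196  0.019 ] [0.1842 0.1954]
[-0.11422634 -0.11333127 -0.11285696] [-0.00156252 -0.00013609]
buffer [[-0.0808 -0.0246  0.1928]
 [-0.0734  0.0248  0.1952]]
```

View pics/w2.png

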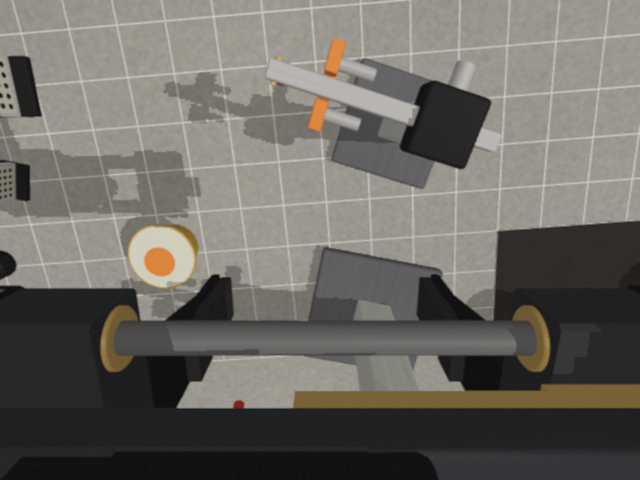

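The stand is clear in this picture: bar from (270,70) to (415,112), buffer at (328,85), clamp at (445,122). The numbers give the axis at (0.5725, 0.1788), yaw about 68.5° and the tip about 0.1138 m out. Next I'll measure the target.

>>> step_arm([
  [0,-0.05,0,0,0,0],
  [0,-0.05,0,0,0,0],
  [-0.01,-0.05,0,0,0,0],
  [-0.01,-0.05,0,0,0,0],
  [-0.01,-0.05,0,0,0,0],
  [-0.01,-0.05,0,0,0,0],
  [0,-0.02,0,0,0,0],
  [0,0,0,0,0,0],
  [0,0,0,0,0,0],
])

```text
time: 4.35
position: [0.604, -0.2206, 0.452]
tool_rot: [0.039, 0.999, 0.001, -0.0]
ft_force: [0.1, 0.7, -0.2]
grip_width: 0.0869
grip_force: 0.0
```

Run:
```python
from h import *
o=get_obs();c=camera('wrist');cl=cloud(c,o);print(o['position'],R.from_quat(o['tool_rot']).as_matrix()[:,1])
A=cl.reshape(-1,3)
def box(lo,hi): return A[np.all((A>lo)&(A<hi),1)]
from m import rect
rect(box([.44,-.27,.135],[.56,-.17,.145]),'top')
rect(box([.44,-.27,.1],[.56,-.17,.145]),'plate')
rect(box([.45,-.26,.006],[.55,-.18,.013]),'foot')
q=box([.44,-.27,.137],[.56,-.17,.145]);print(np.percentile(q,[2,50,98],0).round(4))
for i in range(3):
    cc=q[:,:2].mean(0)
u,s,v=np.linalg.svd(q[:,:2]-cc);print(cc,np.degrees(np.arctan2(v[0,1],v[0,0])),np.percentile((q[:,:2]-cc)@v.T,[1,99],0))
```

```text
[ 0.60395136 -0.22056439  0.45195201] [0.07765027 0.99697992 0.00121518]
top 1239 [ 501.7 -221.3] [10.  59.9] 86.2 z [0.138 0.14  0.141]
plate 1264 [ 501.7 -221.3] [10.  59.9] 86.2 z [0.136 0.14  0.141]
foot 1563 [ 501.9 -221.3] [44.  59.5] 86.1 z [0.008 0.01  0.011]
[[ 0.473  -0.2269  0.1385]
 [ 0.5003 -0.2212  0.1399]
 [ 0.5306 -0.2153  0.1414]]
[ 0.50089976 -0.22116719] -3.784859853211229 [[-0.02854865 -0.0049159 ]
 [ 0.03068606  0.00493422]]
```

>>> step_arm([
  [-0.04,0,0,0,0,0.6],
  [-0.04,-0.0007,0,0,0,0],
  [-0.0222,0,0,0,0,0],
  [0,0,-0.04,0,0,0],
  [0,0,-0.04,0,0,0],
  [0,0,-0.04,0,0,0],
  [0,0,-0.02,0,0,0],
  [0,0,0,0,0,0],
], jaw=0.06)

```text
time: 5.4
position: [0.5017, -0.2212, 0.3106]
tool_rot: [0.033, 0.999, 0.001, -0.002]
ft_force: [0.2, -0.7, 0.3]
grip_width: 0.0599
grip_force: 0.0
```

Run:
```python
from h import *
o=get_obs();M=R.from_quat(o['tool_rot']).as_matrix();print(o['position'],M[:,1],M[:,2],o['position']+.164*M[:,2],o['ft_force'])
```

```text
[ 0.50167056 -0.22117043  0.31055167] [0.06638918 0.99779098 0.00237342] [-0.00326148  0.00259566 -0.99999131] [ 0.50113568 -0.22074474  0.14655309] [ 0.20963824 -0.69824337  0.28642529]
```

>>> step_arm([
  [0.0003,-0.0004,-0.0145,0,0,0],
  [0,0,0,0,0,0],
])

```text
time: 5.65
position: [0.5021, -0.2229, 0.2972]
tool_rot: [0.034, 0.999, 0.0, -0.0]
ft_force: [0.1, 0.8, -0.5]
grip_width: 0.0598
grip_force: 0.0
```

>>> step_arm([
  [0,0,0,0,0,0],
  [0,0,0,0,0,0],
  [0,0,0,0,0,0],
  [0,0,0,0,0,0],
  [0,0,0,0,0,0],
], jaw=0, squeeze=30)

```text
time: 6.28
position: [0.502, -0.2233, 0.2975]
tool_rot: [0.034, 0.999, -0.0, 0.0]
ft_force: [0.3, -0.4, 0.2]
grip_width: 0.0179
grip_force: 0.0
```

>>> step_arm([
  [0,0,0,0,0,0],
  [0,0,0,0,0,0],
  [0,0,0,0,0,0],
])

```text
time: 6.65
position: [0.5019, -0.2232, 0.2972]
tool_rot: [0.034, 0.999, 0.0, -0.0]
ft_force: [-0.5, -0.0, -1.8]
grip_width: 0.01
grip_force: 30.0
```

>>> step_arm([
  [0,0,0.03,0,0,0],
  [0,0,0.04,0,0,0],
  [0,0,0.04,0,0,-6],
  [0,0.01,0.03,0,0,-6],
  [0,0.03,0,0,0,-5.6],
  [0,0.04,0,0,0,0],
  [0,0.03,0,0,0,0],
  [0,0,0,0,0,0],
  [0,0,0,0,0,0],
])

```text
time: 7.78
position: [0.5021, -0.1136, 0.4373]
tool_rot: [0.187, 0.982, -0.0, 0.0]
ft_force: [0.5, -0.3, -2.4]
grip_width: 0.0097
grip_force: 30.0
```

```bash
cat > pose.py <<'E'
from h import *
o=get_obs();M=R.from_quat(o['tool_rot']).as_matrix();p=o['position'];g=p+.164*M[:,2]
yaw=68.5;d=np.array([np.cos(np.radians(yaw)),np.sin(np.radians(yaw))]);n=np.array([-d[1],d[0]])
print(o['time'],'tcp',p.round(4),'yaw',np.degrees(np.arctan2(M[1,1],M[0,1])).round(2),'z',M[:,2].round(4),'grasp',g.round(4),'f',o['ft_force'].round(1),'w',o['grip_width'],o['grip_force'])
r=g[:2]-[.5725,.1788];print('stand frame x,y',(r@d).round(4),(r@n).round(4))
E
python3 pose.py
python3 - <<'E'
from h import *
o=get_obs();c=camera('wrist');cv2.imwrite('pics/w3.png',c['pixels']);cl=cloud(c,o)
M=R.from_quat(o['tool_rot']).as_matrix();L=(cl.reshape(-1,3)-o['position'])@M
for r in cut_out('target','wrist'):
    p=L.reshape(480,640,3)[r['region']];print(r['confidence'],r['extent'],np.percentile(p,[2,50,98],0).round(3).tolist())
for n in('scene','side'):
    c=camera(n);cl=cloud(c);P=(cl.reshape(-1,3)-o['position'])@M
    np.save(n+'h.npy',P);cv2.imwrite(f'pics/{n}h.png',c['pixels'])
    q=P[(abs(P[:,0])<.034)&(abs(P[:,1])<.03)&(P[:,2]>.185)&(P[:,2]<.34)]
    print(n,len(q),np.percentile(q,[1,50,99],0).round(4).tolist())
E
```

```text
7.775 tcp [ 0.5021 -0.1136  0.4373] yaw 68.5 z [ 0.e+00 -8.e-04 -1.e+00] grasp [ 0.5021 -0.1138  0.2733] f [ 0.5 -0.3 -2.4] w 0.009746554955165935 29.973648169543594
stand frame x,y -0.298 -0.0418
0.88 [326.6, 286.4, 64.1, 194.4] [[-0.028, -0.021, 0.156], [0.013, 0.0, 0.227], [0.03, 0.021, 0.289]]
scene 620 [[-0.0308, -0.0217, 0.1875], [-0.0202, 0.0001, 0.2862], [0.0301, 0.021, 0.2959]]
side 2250 [[-0.0298, -0.0119, 0.1866], [0.0046, 0.0048, 0.2469], [0.0302, 0.0225, 0.2954]]
```

>>> step_arm([
  [0.003,0.03,-0.01,0,0,0],
  [0.003,0.04,-0.01,0,0,0],
  [0.003,0.04,-0.01,0,0,0],
  [0.003,0.03,-0.01,0,0,0],
  [0.003,0.013,-0.011,0,0,0],
  [0,0,0,0,0,0],
  [0,0,0,0,0,0],
])

```text
time: 8.85
position: [0.5174, 0.0387, 0.3865]
tool_rot: [0.187, 0.982, -0.0, 0.0]
ft_force: [0.4, 0.5, -2.7]
grip_width: 0.0097
grip_force: 30.0
```

```bash
python3 pose.py
python3 - <<'E'
from h import *
c=camera('side');im=c['pixels'];cv2.imwrite('pics/s3.png',cv2.resize(im[180:400,230:450],(660,660))[:600])
E
```

```text
8.85 tcp [0.5174 0.0387 0.3865] yaw 68.42 z [ 3.e-04 -7.e-04 -1.e+00] grasp [0.5174 0.0385 0.2225] f [ 0.4  0.5 -2.7] w 0.009652810249899835 29.987701310310513
stand frame x,y -0.1507 -0.0002
```

View pics/s3.png

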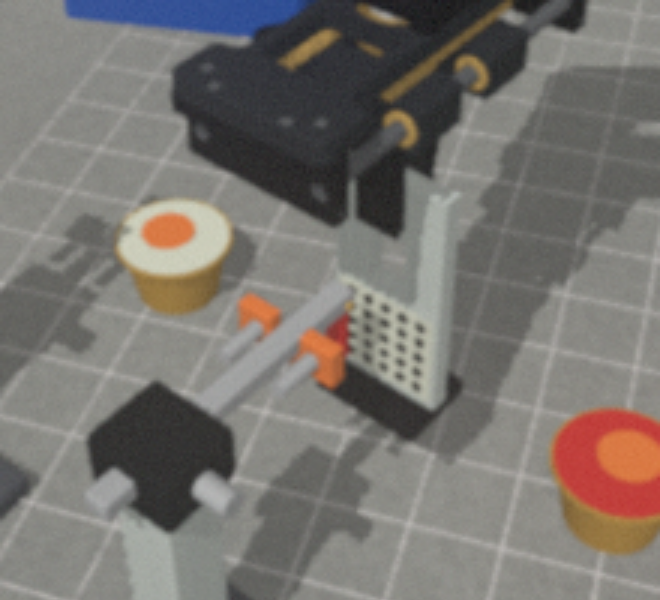

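The bar's tip lines up with the eye, near (345,290) in the crop. I'll slide it in, watching the force.

>>> step_arm([
  [0.0018,0.0047,0,0,0,0],
  [0.0019,0.0047,0,0,0,0],
  [0.0018,0.0046,0,0,0,0],
  [0.0019,0.0047,0,0,0,0],
  [0.0018,0.0046,0,0,0,0],
  [0.0018,0.0047,0,0,0,0],
  [0,0,0,0,0,0],
])

```text
time: 9.78
position: [0.5282, 0.0681, 0.3864]
tool_rot: [0.186, 0.982, -0.0, 0.0]
ft_force: [0.0, -0.6, -2.0]
grip_width: 0.01
grip_force: 30.0
```

>>> step_arm([
  [0.0018,0.0047,0,0,0,0],
  [0.0019,0.0047,0,0,0,0],
  [0.0018,0.0046,0,0,0,0],
  [0,0,0,0,0,0],
])

```text
time: 10.28
position: [0.5337, 0.0821, 0.3864]
tool_rot: [0.186, 0.982, 0.0, 0.0]
ft_force: [0.0, -0.8, -2.5]
grip_width: 0.0099
grip_force: 30.0
```

```bash
python3 pose.py
python3 - <<'E'
from h import *
c=camera('side');im=c['pixels'];cv2.imwrite('pics/s4.png',cv2.resize(im[200:400,230:430],(600,600)))
E
```

```text
10.275 tcp [0.5337 0.0821 0.3864] yaw 68.51 z [ 1.e-04  0.e+00 -1.e+00] grasp [0.5337 0.0821 0.2224] f [ 0.  -0.8 -2.5] w 0.00991376925580898 29.988767690956593
stand frame x,y -0.1042 0.0007
```

View pics/s4.png

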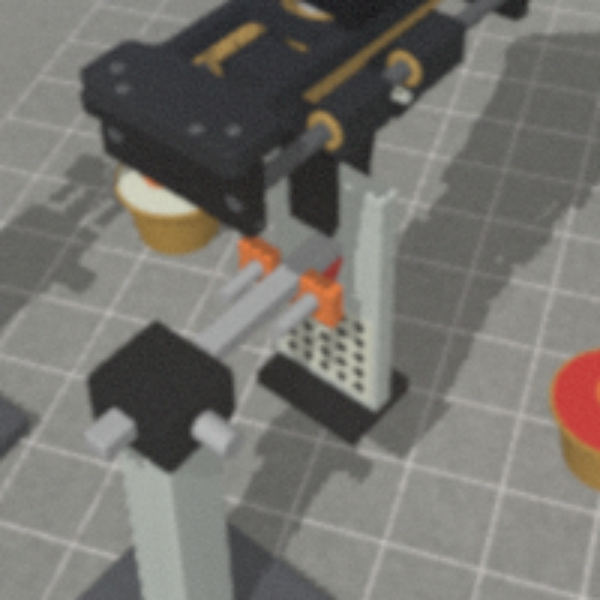

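The flap is swung up, visible at (330,268). I'll go on to the buffer.

>>> step_arm([
  [0.0018,0.0047,0,0,0,0],
  [0.0019,0.0047,0,0,0,0],
  [0.0018,0.0046,0,0,0,0],
  [0.0018,0.0047,0,0,0,0],
  [0,0,0,0,0,0],
])

```text
time: 10.95
position: [0.5408, 0.1003, 0.3864]
tool_rot: [0.186, 0.983, -0.001, -0.0]
ft_force: [-0.4, -4.0, -2.1]
grip_width: 0.0098
grip_force: 30.0
```

>>> step_arm([
  [0.0011,0.0028,0,0,0,0],
  [0.0011,0.0028,0,0,0,0],
  [0,0,0,0,0,0],
])

```text
time: 11.32
position: [0.5428, 0.1052, 0.3864]
tool_rot: [0.186, 0.982, -0.002, -0.0]
ft_force: [-2.5, -6.5, -0.1]
grip_width: 0.0098
grip_force: 30.0
```

```bash
python3 pose.py
```

```text
11.325 tcp [0.5428 0.1052 0.3864] yaw 68.52 z [-0.0015 -0.003  -1.    ] grasp [0.5425 0.1048 0.2224] f [-2.5 -6.5 -0.1] w 0.009822614426672744 30.008926461450756
stand frame x,y -0.0799 0.0008
```

>>> step_arm([
  [0.0011,0.0028,0,0,0,0],
  [0.0009,0.0023,0,0,0,0],
  [0,0,0,0,0,0],
  [0,0,0,0,0,0],
])

```text
time: 11.82
position: [0.5445, 0.1095, 0.3864]
tool_rot: [0.186, 0.983, -0.003, -0.001]
ft_force: [-3.6, -8.5, 0.0]
grip_width: 0.0098
grip_force: 30.0
```

```bash
python3 pose.py
python3 - <<'E'
from h import *
ims=[]
for n,s in (('side',(200,400,230,430)),('scene',(120,270,330,480))):
    c=camera(n);im=c['pixels'][s[0]:s[1],s[2]:s[3]];ims.append(cv2.resize(im,(400,400),interpolation=cv2.INTER_CUBIC))
cv2.imwrite('pics/p5.png',np.hstack(ims))
E
```

```text
11.825 tcp [0.5445 0.1095 0.3864] yaw 68.53 z [-0.0028 -0.0053 -1.    ] grasp [0.544  0.1086 0.2224] f [-3.6 -8.5  0. ] w 0.009776151878787451 30.02956295851618
stand frame x,y -0.0757 0.0008
```

View pics/p5.png

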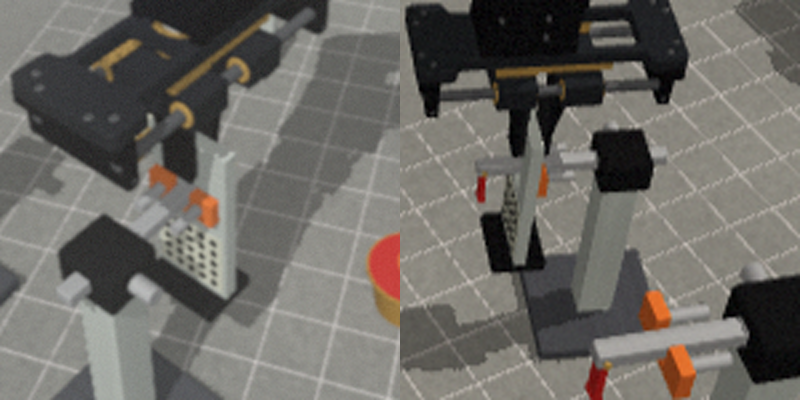

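The right-hand view shows the red flap hanging at (481,188), in front of the plate. I'll press 1 mm more for margin, then draw back.

>>> step_arm([
  [0.0004,0.0009,0,0,0,0],
  [0,0,0,0,0,0],
  [-0.0009,-0.0023,0,0,0,0],
  [-0.0015,-0.0037,0,0,0,0],
  [-0.0015,-0.0037,0,0,0,0],
  [-0.0015,-0.0037,0,0,0,0],
  [-0.0015,-0.0037,0,0,0,0],
  [0,0,0,0,0,0],
])

```text
time: 12.92
position: [0.5386, 0.0952, 0.3865]
tool_rot: [0.187, 0.982, 0.001, 0.0]
ft_force: [-1.0, -0.6, -2.7]
grip_width: 0.0095
grip_force: 30.0
```

```bash
python3 pose.py
```

```text
12.925 tcp [0.5386 0.0952 0.3865] yaw 68.45 z [ 5.0e-04  1.1e-03 -1.0e+00] grasp [0.5387 0.0953 0.2225] f [-1.  -0.6 -2.7] w 0.009546285295087423 29.98733831802383
stand frame x,y -0.0901 0.0009
```

>>> step_arm([
  [-0.0013,-0.0033,0,0,0,0],
  [-0.0013,-0.0032,0,0,0,0],
  [0,0,0,0,0,0],
])

```text
time: 13.3
position: [0.5358, 0.0883, 0.3864]
tool_rot: [0.187, 0.982, 0.0, -0.0]
ft_force: [0.1, -0.1, -2.7]
grip_width: 0.0099
grip_force: 30.0
```

>>> step_arm([
  [-0.0006,-0.0014,0,0,0,0],
  [0,0,0,0,0,0],
])

```text
time: 13.55
position: [0.5353, 0.0869, 0.3864]
tool_rot: [0.187, 0.982, 0.0, 0.0]
ft_force: [0.2, 1.2, -2.7]
grip_width: 0.0099
grip_force: 30.0
```

>>> step_arm([
  [-0.0006,-0.0014,0,0,0,0],
  [0,0,0,0,0,0],
])

```text
time: 13.8
position: [0.5347, 0.0856, 0.3864]
tool_rot: [0.187, 0.982, -0.0, -0.0]
ft_force: [0.7, 0.4, -2.4]
grip_width: 0.0096
grip_force: 30.0
```

>>> step_arm([
  [-0.0004,-0.0009,0,0,0,0],
  [0,0,0,0,0,0],
])

```text
time: 14.05
position: [0.5344, 0.0848, 0.3864]
tool_rot: [0.187, 0.982, 0.0, 0.0]
ft_force: [0.3, -0.2, -2.3]
grip_width: 0.0097
grip_force: 30.0
```

>>> step_arm([
  [-0.0003,-0.0007,0,0,0,0],
  [0,0,0,0,0,0],
])

```text
time: 14.3
position: [0.5342, 0.0844, 0.3865]
tool_rot: [0.187, 0.982, 0.001, 0.0]
ft_force: [1.1, 3.1, -3.0]
grip_width: 0.0097
grip_force: 30.0
```

>>> step_arm([
  [-0.0003,-0.0007,0,0,0,0],
  [0,0,0,0,0,0],
])

```text
time: 14.55
position: [0.534, 0.0839, 0.3865]
tool_rot: [0.187, 0.982, 0.001, 0.0]
ft_force: [1.7, 5.8, -4.1]
grip_width: 0.0098
grip_force: 30.0
```

The flap caught it, at about 6 N. I'll ease in 3 mm and lower onto the bar.

>>> step_arm([
  [0.0007,0.0018,0,0,0,0],
  [0.0007,0.0017,0,0,0,0],
  [0,0,-0.0015,0,0,0],
  [0,0,-0.0015,0,0,0],
  [0,0,0,0,0,0],
])

```text
time: 15.18
position: [0.535, 0.0866, 0.3832]
tool_rot: [0.187, 0.982, -0.0, -0.0]
ft_force: [0.3, 0.3, -3.2]
grip_width: 0.0098
grip_force: 30.0
```

>>> step_arm([
  [0,0,-0.001,0,0,0],
  [0,0,0,0,0,0],
])

```text
time: 15.42
position: [0.5351, 0.0868, 0.3824]
tool_rot: [0.187, 0.982, -0.0, -0.0]
ft_force: [-0.8, 0.2, -2.1]
grip_width: 0.0097
grip_force: 30.0
```

>>> step_arm([
  [0,0,-0.0007,0,0,0],
  [0,0,0,0,0,0],
])

```text
time: 15.68
position: [0.5351, 0.0868, 0.3817]
tool_rot: [0.187, 0.982, -0.0, -0.0]
ft_force: [0.1, -0.1, -2.7]
grip_width: 0.0098
grip_force: 30.0
```

>>> step_arm([
  [0,0,-0.0007,0,0,0],
  [0,0,0,0,0,0],
])

```text
time: 15.92
position: [0.5352, 0.0868, 0.3811]
tool_rot: [0.187, 0.982, 0.0, 0.0]
ft_force: [0.4, -0.4, -1.6]
grip_width: 0.0096
grip_force: 30.0
```

>>> step_arm([
  [0,0,-0.0005,0,0,0],
  [0,0,0,0,0,0],
])

```text
time: 16.18
position: [0.5351, 0.0868, 0.3811]
tool_rot: [0.187, 0.982, 0.0, 0.0]
ft_force: [-1.3, 0.4, 2.8]
grip_width: 0.0098
grip_force: 30.0
```

>>> step_arm([
  [0,0,-0.0003,0,0,0],
  [0,0,0,0,0,0],
])

```text
time: 16.42
position: [0.5351, 0.0868, 0.381]
tool_rot: [0.187, 0.982, 0.0, 0.0]
ft_force: [-1.8, -0.3, 5.8]
grip_width: 0.0097
grip_force: 30.0
```

>>> step_arm([
  [0,0,0.0004,0,0,0],
  [0,0,0,0,0,0],
], squeeze=5)

```text
time: 16.68
position: [0.5352, 0.0868, 0.381]
tool_rot: [0.187, 0.982, 0.0, 0.0]
ft_force: [-0.5, -0.0, 5.2]
grip_width: 0.0101
grip_force: 5.0
```

>>> step_arm([
  [0,0,0,0,0,0],
  [0,0,0,0,0,0],
  [0,0,0,0,0,0],
  [0,0,0,0,0,0],
], jaw=0.032)

```text
time: 17.18
position: [0.5352, 0.0868, 0.3804]
tool_rot: [0.187, 0.982, 0.0, -0.0]
ft_force: [0.1, 0.5, 0.7]
grip_width: 0.0314
grip_force: 0.0
```

```bash
cat > fin.py <<'E'
import sys;from h import *
ims=[]
for n,s in (('side',(200,400,230,430)),('scene',(120,270,330,480))):
    c=camera(n);im=c['pixels'][s[0]:s[1],s[2]:s[3]];ims.append(cv2.resize(im,(400,400),interpolation=cv2.INTER_CUBIC))
cv2.imwrite(sys.argv[1],np.hstack(ims))
E
python3 fin.py pics/p6.png; python3 pose.py
```

```text
17.275 tcp [0.5352 0.0868 0.3805] yaw 68.47 z [-1.e-04 -0.e+00 -1.e+00] grasp [0.5351 0.0868 0.2165] f [-0.5  0.3  0.1] w 0.03140649432605876 0.0
stand frame x,y -0.0993 0.001
```

View pics/p6.png

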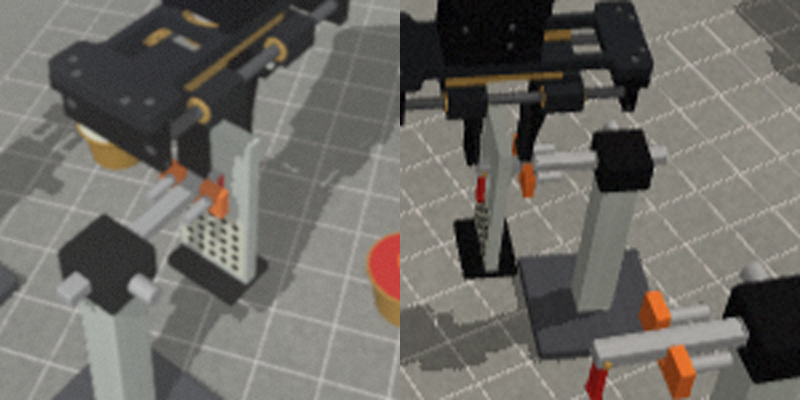

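The plate hangs on the bar with the flap hanging in front of it at (481,188) in the right-hand view, and the fingers are open. I'll lift straight up and clear, then check.

>>> step_arm([
  [0,0,0.01,0,0,0],
  [0,0,0.02,0,0,0],
  [0,0,0.03,0,0,0],
  [0,0,0.03,0,0,0],
  [0,0,0,0,0,0],
  [0,0,0,0,0,0],
  [0,0,0,0,0,0],
  [0,0,0,0,0,0],
  [0,0,0,0,0,0],
  [0,0,0,0,0,0],
])

```text
time: 18.52
position: [0.5352, 0.0868, 0.4704]
tool_rot: [0.187, 0.982, -0.0, -0.0]
ft_force: [1.0, 0.5, 0.1]
grip_width: 0.0318
grip_force: 0.0
```

```bash
python3 fin.py pics/p7.png
python3 - <<'E'
from h import *
P=np.concatenate([cloud(camera(n)).reshape(-1,3) for n in('side','scene')])
yaw=68.5;d=np.array([np.cos(np.radians(yaw)),np.sin(np.radians(yaw))]);n=np.array([-d[1],d[0]])
S=np.c_[(P[:,:2]-[.5725,.1788])@d,(P[:,:2]-[.5725,.1788])@n,P[:,2]]
for lo,hi in((.2,.25),(.11,.14),(.07,.098)):
    q=S[(abs(S[:,0]+.1)<.035)&(abs(S[:,1])<.04)&(S[:,2]>lo)&(S[:,2]<hi)];print(len(q),np.percentile(q,[3,50,97],0).round(4).tolist())
E
```

```text
1019 [[-0.1045, -0.0278, 0.2014], [-0.0953, 0.0028, 0.2182], [-0.0935, 0.0311, 0.2245]]
558 [[-0.1052, -0.0278, 0.1108], [-0.0943, 0.0076, 0.1243], [-0.0929, 0.0312, 0.1388]]
1004 [[-0.1203, -0.0275, 0.0857], [-0.0894, 0.0027, 0.0929], [-0.0772, 0.0308, 0.0965]]
```

View pics/p7.png

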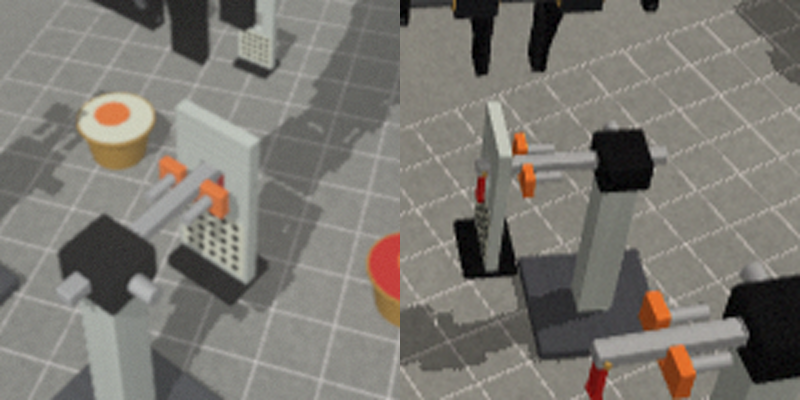

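The target hangs upright and centred, with the flap down in front of it and the gripper clear.

```bash
python3 -c "
from rig import hand_in
print(hand_in())"
```

```text
the job is handed in; nothing more can be done
None
```

The job is handed in: the target hangs upright on the small stand's peg, released, with the flap down in front of it; the catch on draw-back was felt at about 6 N, and neither cup nor the lens was touched by any move I made.

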